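# Line up the lip colours by shade

### The job

Line up the four lip-colour bottles on the wooden strip in order of shade for the next client: the palest on the mark next to the white tag, the darkest on the mark next to the black tag, and the other two in order between them. Stand each bottle upright, fully on its own mark, let go of it, and do not knock any bottle over on the way.

Things in the scene. Friction and masses are not known exactly. Their poses are not given: they have to be found in the camera images.
- lip_pale_pink: Loose closed bottle of lip colour, shade very pale pink (the palest), standing upright. Round: body 28 mm in diameter and 46 mm tall in that shade, then a cap of the same shade, 19 mm in diameter and 30 mm tall, with a black collar at its foot; 76 mm tall in all, about 60 g. Origin: centre of its underside; z up along the bottle; yaw has no meaning. It starts on the dark desk mat, whose top is 3 mm above the table.
- lip_coral: Loose closed bottle of lip colour, shade coral, a mid orange-pink (second palest), standing upright. Round: body 28 mm in diameter and 46 mm tall in that shade, then a cap of the same shade, 19 mm in diameter and 30 mm tall, with a black collar at its foot; 76 mm tall in all, about 60 g. Origin: centre of its underside; z up along the bottle; yaw has no meaning. It starts on the dark desk mat, whose top is 3 mm above the table.
- lip_red: Loose closed bottle of lip colour, shade strong red (second darkest), standing upright. Round: body 28 mm in diameter and 46 mm tall in that shade, then a cap of the same shade, 19 mm in diameter and 30 mm tall, with a black collar at its foot; 76 mm tall in all, about 60 g. Origin: centre of its underside; z up along the bottle; yaw has no meaning. It starts on the dark desk mat, whose top is 3 mm above the table.
- lip_plum: Loose closed bottle of lip colour, shade very dark plum, a blackish purple-red (the darkest), standing upright. Round: body 28 mm in diameter and 46 mm tall in that shade, then a cap of the same shade, 19 mm in diameter and 30 mm tall, with a black collar at its foot; 76 mm tall in all, about 60 g. Origin: centre of its underside; z up along the bottle; yaw has no meaning. It starts on the dark desk mat, whose top is 3 mm above the table.
- mark_a: Fixed light grey round mark, 48 mm in diameter and 2 mm thick, on top of a brown wooden strip (390 x 75 x 8 mm, fixed on the mat). The four marks lie in one straight row along the strip, 75 mm apart, in the order a, b, c, d; this is an end mark. Origin: centre of its underside (11 mm above the table); its top, where a bottle stands, is 2 mm higher. Its y axis lies along the row (from d towards a), x across the row away from the robot, z up.
- mark_b: Fixed light grey round mark, 48 mm in diameter and 2 mm thick, on top of a brown wooden strip (390 x 75 x 8 mm, fixed on the mat). The four marks lie in one straight row along the strip, 75 mm apart, in the order a, b, c, d; this is an inner mark. Origin: centre of its underside (11 mm above the table); its top, where a bottle stands, is 2 mm higher. Its y axis lies along the row (from d towards a), x across the row away from the robot, z up.
- mark_c: Fixed light grey round mark, 48 mm in diameter and 2 mm thick, on top of a brown wooden strip (390 x 75 x 8 mm, fixed on the mat). The four marks lie in one straight row along the strip, 75 mm apart, in the order a, b, c, d; this is an inner mark. Origin: centre of its underside (11 mm above the table); its top, where a bottle stands, is 2 mm higher. Its y axis lies along the row (from d towards a), x across the row away from the robot, z up.
- mark_d: Fixed light grey round mark, 48 mm in diameter and 2 mm thick, on top of a brown wooden strip (390 x 75 x 8 mm, fixed on the mat). The four marks lie in one straight row along the strip, 75 mm apart, in the order a, b, c, d; this is an end mark. Origin: centre of its underside (11 mm above the table); its top, where a bottle stands, is 2 mm higher. Its y axis lies along the row (from d towards a), x across the row away from the robot, z up.
- white_tag: Fixed white block, 55 mm across the strip, 24 mm along it and 14 mm tall, on the strip 60 mm beyond the last mark of one end of the row. It shows which end is for the palest shade; which end it is on changes from run to run (the other tag is at the other end). Origin: centre of its underside, 11 mm above the table.
- black_tag: Fixed black block, 55 mm across the strip, 24 mm along it and 14 mm tall, on the strip 60 mm beyond the last mark of one end of the row. It shows which end is for the darkest shade; which end it is on changes from run to run (the other tag is at the other end). Origin: centre of its underside, 11 mm above the table.
Not all that is in view belongs to the job. Of the things that look like the lip_plum, take the one that is farthest to the robot's left at the start.

How it is judged:
At the end, for the whole second after the job is handed in: Counted from the white tag to the black tag, the marks carry the pale pink, coral, red and plum bottles; each bottle's centre is within 12 mm of its mark's centre, it stands on the mark upright within 0.1 rad, is released and at rest (((horizontal distance between white_tag and mark_a below 0.12 m and horizontal distance between lip_pale_pink and mark_a below 0.012 m and horizontal distance between lip_coral and mark_b below 0.012 m and horizontal distance between lip_red and mark_c below 0.012 m and horizontal distance between lip_plum and mark_d below 0.012 m) or (horizontal distance between white_tag and mark_d below 0.12 m and horizontal distance between lip_pale_pink and mark_d below 0.012 m and horizontal distance between lip_coral and mark_c below 0.012 m and horizontal distance between lip_red and mark_b below 0.012 m and horizontal distance between lip_plum and mark_a below 0.012 m)) and angle between each of lip_pale_pink, lip_coral, lip_red, lip_plum's own z axis and vertical below 0.1 rad and z of lip_pale_pink in the frame of mark_a between -0.002 and 0.006 m and linear speed of each of lip_pale_pink, lip_coral, lip_red, lip_plum below 0.02 m/s and angular speed of each of lip_pale_pink, lip_coral, lip_red, lip_plum below 0.2 rad/s and z of lip_coral in the frame of mark_a between -0.002 and 0.006 m and z of lip_red in the frame of mark_a between -0.002 and 0.006 m and z of lip_plum in the frame of mark_a between -0.002 and 0.006 m); the robot touches nothing.
It fails at once if a bottle is knocked over (tilted more than 0.8 rad) (angle between any of lip_pale_pink, lip_coral, lip_red, lip_plum's own z axis and vertical above 0.8 rad).
It also fails if it takes over 96 s, if anything falls off the work surface, if the arm or the gripper's body presses on something with over 40 N, if the wrist force passes 120 N, or if a joint passes its speed limit or range.

### The arm

A 6-joint arm with a two-finger parallel gripper is mounted at the origin on the work surface. World frame = base frame: x ahead of the robot, y to its left, z up, the work surface at z = 0. Lengths are in m, angles in rad, forces in N, time in s.
With the tool pointing down it reaches from about 0.35 to 0.775 m from the base axis. Payload 7.3 kg.
Tool frame: the origin (TCP) lies between the finger pads; the fingertips stand robot.tcp_to_tips ahead of it and the grasp point (between the pads) lies 2 mm behind it (robot.tcp_to_tips is the distance from the TCP to the fingertips, in m); y points along the fingers, x is the direction in which the jaws open and shut, and the axes are right-handed (so a half turn about y gives the same grasp; the last joint's range is limited). The gripper opens to 92 mm and grips with 3 to 60 N. Pads are 19 mm wide; open, the fingers measure 130 mm over their backs; the gripper's body (75 mm by 190 mm) begins 47 mm behind the grasp point.
Start: joints at [1.055, 0.342, 1.524, -0, 1.275, -0.146], TCP at [0.19, 0.49, 0.244] pointing down, gripper open.
Joint ranges: [-2.53, 2.53], [-0.77, 2.02], [0.04, 2.7], [-1, 4.14], [0.28, 2.66], [-3.11, 3.11]. Speed limits (rad/s): [2.57, 2.57, 3.14, 3.14, 3.14, 3.14].

### API

Orientations are given as [roll, pitch, yaw] about the fixed x, y, z axes, in that order (R = Rz(yaw) Ry(pitch) Rx(roll)).
In Python, from cell import status, read_camera, get_calibration, robot gives the robot as it stands.
- The arm moves only by the shell command python3 -m creep 'ROWS' [FORCE]. ROWS is JSON, a list of rows, each an object of numbers: "dx", "dy", "dz": the shift along the tool's x, y, z in m; "rx", "ry", "rz": the turn, a rotation vector about the tool's x, y, z in rad; "gripper": the opening, from 0 (shut) to 1 (fully open). A call has 1 to 20 rows; each row is the pose to reach, as a shift and turn from the pose commanded when the call began, along the tool's axes at that moment; what a row does not reach only later rows make up. A row lasts 1/8 s, in which the tool goes at most 62.5 mm and 10.7 degrees, less where a joint would pass 70% of its speed; a pose out of reach is approached as far as the arm can. A call with a gripper value outside its range is refused whole. The fingers move at their own pace and stop on an object; FORCE is the grip in N (left out, the last holds). Time passes only in rows, so rows that repeat a pose let the fingers close. It gives the time, the measured TCP pose, the force and the opening at its end, in the units of the state.
- status.observe(): the state, without advancing time (a new reading comes with each control period).
- read_camera(name): name is "scene" or "top"; returns (picture, depth): 420x560x3 uint8, red, green, blue; 420x560 float32, m along the optical axis (not along the pixel's ray), 0 where there is no reading.
- get_calibration(name): a dict with "fx", "fy", "cx", "cy" (pixels), "xyz" and "rotation" of the camera in the world. Camera axes: x right, y down, z forward; pixel columns grow to the right and rows downward; lengths in m; the calibration is good to about 2 mm. A picture is of the moment at which its call begins. get_calibration takes no time and is no camera call.
- robot.hand_in(): hands the job in, once; it reports no verdict.
The state is a dict: "time": time; "qpos": joint angles; "qvel": joint speeds; "joint_efforts": joint torques, N m; "tool_pos": TCP position; "tool_rot": TCP orientation; "contact_force": force on the tool from outside, world axes, zero at the start; "torque": the same for the moment, N m; "opening": finger opening in m.
Only numpy, scipy, OpenCV 4.12 (cv2) and the standard library are available. Lean on these libraries where they do the work, as an engineer would, in place of code of your own. Each camera call takes 0.05 s, during which the arm holds its last target.

## Working session

There is one attempt and no reset: what is moved stays moved. The work goes in short steps, Python scripts to look and compute and a shell command to move; the robot and the scene stay as the last step left them, time stands still between calls to the robot, and variables do not carry over. Pictures are saved under pics/ and viewed, and the job is handed in when it is done.

```bash
ls; mkdir -p pics
python3 - <<'E'
from cell import status, read_camera, get_calibration, robot
import cv2, numpy as np
for n in ("scene","top"):
    p,d=read_camera(n); cv2.imwrite(f"pics/{n}0.png",p[:,:,::-1]); np.save(f"pics/{n}0.npy",d)
    print(n,get_calibration(n))
print(status.observe()); print(robot.tcp_to_tips)
E
```

```text
pics
scene {'fx': 419.92634778127365, 'fy': 419.92634778127365, 'cx': 278.84207355194326, 'cy': 203.9758972218043, 'xyz': array([ 0.9159646 , -0.48837535,  0.6365646 ]), 'rotation': array([-2.28835565, -0.01329588,  0.74605218])}
top {'fx': 417.77129637720856, 'fy': 417.77129637720856, 'cx': 281.72882308367406, 'cy': 208.71321971706809, 'xyz': array([ 0.29206956, -0.01272975,  0.84547999]), 'rotation': array([-2.92296403, -0.00532367, -1.55407151])}
{'time': 0.1, 'qpos': array([ 1.05498073e+00,  3.42663647e-01,  1.52490682e+00, -1.56688835e-05,
        1.27537413e+00, -1.46009823e-01]), 'qvel': array([ 0.0011738 , -0.00065678, -0.0036262 ,  0.00077594, -0.00098963,
        0.00180417]), 'joint_efforts': array([ 1.85147575e-03, -4.32005632e+01, -2.44695085e+01,  7.20388046e-02,
        5.26151061e-02, -2.58874769e-05]), 'tool_pos': array([0.18957865, 0.48922633, 0.24311405]), 'tool_rot': array([-1.57061445e+00,  1.33973999e-03,  1.20099525e+00]), 'contact_force': array([-0.20314504, -0.27847888, -0.06470416]), 'torque': array([ 0.05696768, -0.01291501,  0.02233125]), 'opening': 0.09187560516392183}
0.017
```

View pics/scene0.png

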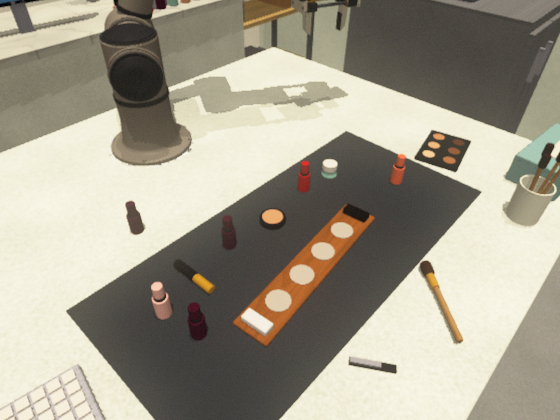

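View pics/top0.png

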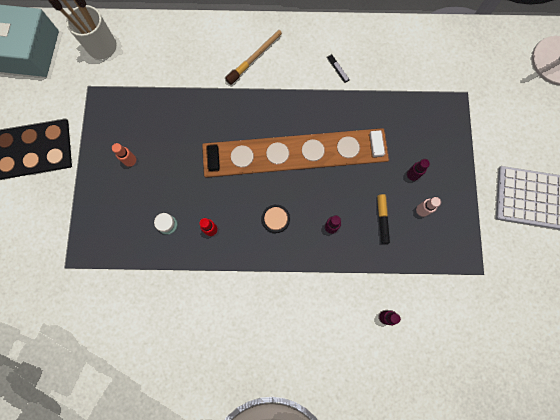

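The scene view shows plum-like bottles at (229,232), (197,322) and (134,218). In the top view these are at (333,225), (419,169) and (390,317). Left for the robot is left in the top picture, so plum is (333,225), to be confirmed in world y. Red is at (208,227), coral at (124,155) and pale pink at (429,207). The marks are at (242,156), (277,153), (313,150) and (348,147), with the black tag on the left and the white tag on the right.

```bash
cat > h.py <<'E'
import numpy as np, cv2
from scipy.spatial.transform import Rotation as R
from cell import get_calibration
def ray(n,u,v):
    c=get_calibration(n); Rm=R.from_euler('xyz',c['rotation']).as_matrix()
    return c['xyz'], Rm@np.array([(u-c['cx'])/c['fx'],(v-c['cy'])/c['fy'],1])
def world(n,u,v,d): o,r=ray(n,u,v); return o+d*r
def atz(n,u,v,z): o,r=ray(n,u,v); return o+(z-o[2])/r[2]*r
def cloud(n,d):
    c=get_calibration(n); Rm=R.from_euler('xyz',c['rotation']).as_matrix()
    v,u=np.mgrid[:420,:560]; X=np.stack([(u-c['cx'])/c['fx'],(v-c['cy'])/c['fy'],np.ones(u.shape)],-1)*d[...,None]
    return X@Rm.T+c['xyz']
E
python3 - <<'E'
from h import *
np.set_printoptions(precision=4,suppress=True)
P={n:cloud(n,np.load(f'pics/{n}0.npy')) for n in('top','scene')}
I={n:cv2.imread(f'pics/{n}0.png') for n in P}
# bottles: points by height, per camera
cand={'plum':(333,225),'plumB':(419,169),'plumC':(390,317),'red':(208,227),'coral':(124,155),'pink':(429,207)}
for k,(u,v) in cand.items():
    g=P['top'][v-14:v+15,u-14:u+15].reshape(-1,3); s=g[g[:,2]>.03]
    c=g[g[:,2]>g[:,2].max()-.006]
    e=(c.min(0)+c.max(0))/2; print(k,'top',e,c.max(0)-c.min(0),len(c))
    S=P['scene'].reshape(-1,3); m=(np.hypot(*(S[:,:2]-e[:2]).T)<.035)&(S[:,2]>.02); q=S[m]
    if len(q):
        c=q[q[:,2]>q[:,2].max()-.006]; print('   scene',(c.min(0)+c.max(0))/2,c.max(0)-c.min(0),len(c))
# marks
hsv=cv2.cvtColor(I['top'],cv2.COLOR_BGR2HSV)
for (u,v) in [(242,156),(277,153),(313,150),(348,147)]:
    m=((hsv[...,1]<60)&(hsv[...,2]>130)).astype(np.uint8)
    n,l,st,ce=cv2.connectedComponentsWithStats(m); i=l[v,u]
    print('mark',ce[i],st[i],atz('top',*ce[i],.013),P['top'][v,u])
for t in [(213,157),(377,143)]: print('tag',P['top'][t[1],t[0]])
hs=cv2.cvtColor(I['scene'],cv2.COLOR_BGR2HSV)
m=((hs[...,1]<80)&(hs[...,2]>130)).astype(np.uint8); n,l,st,ce=cv2.connectedComponentsWithStats(m)
for (u,v) in [(342,230),(323,251),(302,274),(278,300)]:
    i=l[v,u]; print('mark sc',ce[i],st[i],atz('scene',*ce[i],.013),P['scene'][v,u])
def cr(n,u,v,r=40): return cv2.resize(I[n][v-r:v+r,max(u-r,0):u+r],(260,260),interpolation=cv2.INTER_CUBIC)
cv2.imwrite('pics/crops.png',np.vstack([np.hstack([cr('top',333,225),cr('top',208,227),cr('top',124,155)]),np.hstack([cr('scene',229,232),cr('scene',304,178),cr('scene',398,170)])]))
E
```

```text
plum top [ 0.2921 -0.0127  0.8455] [0. 0. 0.] 2
plumB top [ 0.2921 -0.0127  0.8455] [0. 0. 0.] 3
plumC top [ 0.2921 -0.0127  0.8455] [0. 0. 0.] 1
red top [ 0.2921 -0.0127  0.8455] [0. 0. 0.] 3
coral top [ 0.2921 -0.0127  0.8455] [0. 0. 0.] 2
pink top [ 0.2921 -0.0127  0.8455] [0. 0. 0.] 2
mark [241.5722 155.9091] [231 146  22  21 374] [0.5891 0.0721 0.013 ] [0.5881 0.071  0.0152]
mark [277.1882 152.7903] [266 143  23  21 372] [ 0.5974 -0.0025  0.013 ] [ 0.5972 -0.0021  0.0123]
mark [312.4852 149.9218] [302 140  22  21 371] [ 0.6052 -0.0768  0.013 ] [ 0.6054 -0.0779  0.012 ]
mark [347.9358 146.8102] [337 137  23  21 374] [ 0.6135 -0.1517  0.013 ] [ 0.612  -0.1513  0.0159]
tag [0.5806 0.1294 0.0272]
tag [ 0.6172 -0.2098  0.0282]
mark sc [341.4077 229.9385] [331 223  22  15 260] [0.5896 0.072  0.013 ] [0.5915 0.0712 0.0147]
mark sc [322.443  250.8143] [311 243  23  17 307] [ 0.5974 -0.0026  0.013 ] [ 0.599 -0.003  0.014]
mark sc [301.474  274.1014] [290 265  24  19 365] [ 0.6055 -0.077   0.013 ] [ 0.6068 -0.077   0.0144]
mark sc [277.7477 300.2106] [265 290  26  21 432] [ 0.6133 -0.1516  0.013 ] [ 0.6133 -0.1509  0.013 ]
```

View pics/crops.png

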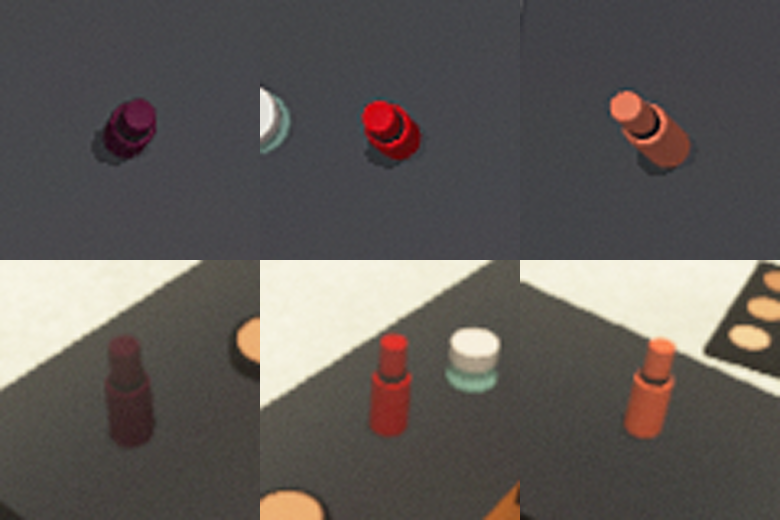

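The crops show the plum, red and coral bottles upright, each with a black collar, so the choice looks right. The zero-depth pixels spoiled the bottle fits, so I'll refit with a height band.

```bash
cat >> h.py <<'E'
def cap(n,img,d,g,rad=.03,z0=.072,z1=.088):
    "cap-top pixels near guess -> centroid pixel projected to cap plane"
    P=cloud(n,d); m=(d>0)&(np.hypot(P[...,0]-g[0],P[...,1]-g[1])<rad)&(P[...,2]>z0)&(P[...,2]<z1)
    v,u=np.nonzero(m); return P[m],u,v
E
python3 - <<'E'
from h import *
np.set_printoptions(precision=4,suppress=True)
D={n:np.load(f'pics/{n}0.npy') for n in('top','scene')}
cand={'plum':(336.1,220.4),'plumB':(423,163),'plumC':(394,319),'red':(204.9,223),'coral':(116.8,147.6),'pink':(433,202)}
for k,(u,v) in cand.items():
    g=atz('top',u,v,.079); print(k,'guess',g[:2])
    for n in D:
        q,uu,vv=cap(n,0,D[n],g)
        if len(q): print('  ',n,len(q),'mean',q.mean(0),'px',uu.mean(),vv.mean(),'atz',atz(n,uu.mean(),vv.mean(),.079)[:2])
    # body from scene: circle fit, z .015-.045
    for n in D:
        P=cloud(n,D[n]); m=(np.hypot(P[...,0]-g[0],P[...,1]-g[1])<.03)&(P[...,2]>.012)&(P[...,2]<.045)&(D[n]>0); q=P[m]
        if len(q)>10:
            from scipy.optimize import least_squares
            s=least_squares(lambda c:np.hypot(q[:,0]-c[0],q[:,1]-c[1])-.014,g[:2],loss='soft_l1',f_scale=.002); print('   body',n,len(q),s.x)
I=cv2.imread('pics/scene0.png')
def cr(n,I,u,v,r=30): return cv2.resize(I[v-r:v+r,max(u-r,0):u+r],(260,260),interpolation=cv2.INTER_CUBIC)
T=cv2.imread('pics/top0.png')
cv2.imwrite('pics/crops2.png',np.hstack([cr('',I,162,300),cr('',T,429,207),cr('',T,333,225)]))
E
```

```text
plum guess [ 0.4419 -0.1159]
   top 84 mean [ 0.4423 -0.1141  0.0795] px 335.1666666666667 220.0952380952381 atz [ 0.4424 -0.1142]
   scene 76 mean [ 0.4437 -0.1161  0.0785] px 226.4078947368421 218.92105263157896 atz [ 0.4441 -0.1165]
   body top 47 [ 0.4435 -0.1148]
   body scene 160 [ 0.441  -0.1137]
plumB guess [ 0.5577 -0.2851]
   top 86 mean [ 0.5567 -0.2866  0.0791] px 423.83720930232556 163.45348837209303 atz [ 0.5568 -0.2866]
   scene 120 mean [ 0.5584 -0.2883  0.0789] px 193.325 307.6166666666667 atz [ 0.5585 -0.2884]
   body top 91 [ 0.5586 -0.288 ]
   body scene 194 [ 0.5558 -0.2872]
plumC guess [ 0.2652 -0.2169]
   top 95 mean [ 0.2669 -0.2187  0.0767] px 394.63157894736844 317.9578947368421 atz [ 0.267  -0.2181]
   scene 57 mean [ 0.2672 -0.2195  0.0764] px 129.2982456140351 203.82456140350877 atz [ 0.2702 -0.2208]
   body top 62 [ 0.2669 -0.2197]
   body scene 163 [ 0.2644 -0.2183]
red guess [0.4326 0.1287]
   top 83 mean [0.4334 0.1303 0.0791] px 204.04819277108433 222.5421686746988 atz [0.4334 0.1304]
   scene 51 mean [0.4344 0.1291 0.0784] px 304.3529411764706 163.58823529411765 atz [0.435  0.1284]
   body top 56 [0.4343 0.1313]
   body scene 131 [0.4322 0.132 ]
coral guess [0.578  0.3077]
   top 85 mean [0.5777 0.3083 0.0785] px 116.58823529411765 147.8235294117647 atz [0.5775 0.3081]
   scene 51 mean [0.5793 0.3064 0.0781] px 400.6470588235294 156.72549019607843 atz [0.5798 0.3052]
   body top 102 [0.5793 0.3101]
   body scene 132 [0.5777 0.3103]
pink guess [ 0.4805 -0.2996]
   top 90 mean [ 0.4814 -0.3024  0.0792] px 434.46666666666664 201.56666666666666 atz [ 0.4814 -0.3024]
   scene 115 mean [ 0.4824 -0.3041  0.0786] px 156.48695652173913 286.8608695652174 atz [ 0.4828 -0.3043]
   body top 92 [ 0.4823 -0.3041]
   body scene 193 [ 0.4797 -0.3032]
```

View pics/crops2.png

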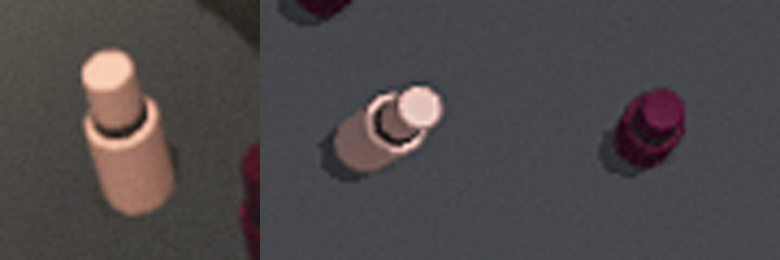

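White tag is at the low-y end, so the targets are d (.6135,-.1517) pink, c (.6054,-.0768) coral, b (.5974,-.0025) red and a (.589,.072) plum. The chosen plum has the largest y of the three lookalikes (-.115). Next I'll check the tall clutter near coral.

```bash
python3 - <<'E'
from h import *
for n in('top','scene'):
    d=np.load(f'pics/{n}0.npy');P=cloud(n,d);q=P[(d>0)&(P[...,2]>.1)&(P[...,2]<.45)&(P[...,0]>.3)&(P[...,0]<1)&(P[...,1]>-.5)&(P[...,1]<.5)]
    print(n,len(q),q.min(0) if len(q) else '',q.max(0) if len(q) else '')
    q=q[q[:,0]<.75]; print(len(q), q[:5])
E
python3 -m creep '[{"ry":1.2,"gripper":0.55},{"ry":1.2,"gripper":0.55},{"ry":1.2,"gripper":0.55},{"ry":1.2,"gripper":0.55},{"ry":1.2,"gripper":0.55},{"ry":1.2,"gripper":0.55},{"ry":1.2,"gripper":0.55},{"ry":1.2,"gripper":0.55}]' 15
```

```text
top 362 [0.82551056 0.3664631  0.1002451 ] [0.87018601 0.42633612 0.17383111]
0 []
scene 499 [0.82634015 0.36487295 0.10026704] [0.87467719 0.42580082 0.17862925]
0 []invalid input at $[0]: expected keys dx, dy, dz, rx, ry, rz, gripper
```

```bash
python3 -m creep '[{"dx":0,"dy":0,"dz":0,"rx":0,"ry":1.2,"rz":0,"gripper":0.55},{"dx":0,"dy":0,"dz":0,"rx":0,"ry":1.2,"rz":0,"gripper":0.55},{"dx":0,"dy":0,"dz":0,"rx":0,"ry":1.2,"rz":0,"gripper":0.55},{"dx":0,"dy":0,"dz":0,"rx":0,"ry":1.2,"rz":0,"gripper":0.55},{"dx":0,"dy":0,"dz":0,"rx":0,"ry":1.2,"rz":0,"gripper":0.55},{"dx":0,"dy":0,"dz":0,"rx":0,"ry":1.2,"rz":0,"gripper":0.55},{"dx":0,"dy":0,"dz":0,"rx":0,"ry":1.2,"rz":0,"gripper":0.55},{"dx":0,"dy":0,"dz":0,"rx":0,"ry":1.2,"rz":0,"gripper":0.55}]' 15
```

```text
time: 1.1
tool_pos: [0.1897, 0.4894, 0.2434]
tool_rot: [-1.571, 0.0, 0.002]
contact_force: [0.5, -0.0, -0.9]
opening: 0.0508
```

```bash
python3 -m creep '[{"dx":0.05,"dy":0.01,"dz":-0.023,"rx":0,"ry":0,"rz":0,"gripper":0.55},{"dx":0.1,"dy":0.02,"dz":-0.046,"rx":0,"ry":0,"rz":0,"gripper":0.55},{"dx":0.15,"dy":0.03,"dz":-0.07,"rx":0,"ry":0,"rz":0,"gripper":0.55},{"dx":0.2,"dy":0.04,"dz":-0.093,"rx":0,"ry":0,"rz":0,"gripper":0.55},{"dx":0.25,"dy":0.05,"dz":-0.116,"rx":0,"ry":0,"rz":0,"gripper":0.55},{"dx":0.3,"dy":0.06,"dz":-0.139,"rx":0,"ry":0,"rz":0,"gripper":0.55},{"dx":0.35,"dy":0.07,"dz":-0.163,"rx":0,"ry":0,"rz":0,"gripper":0.55},{"dx":0.388,"dy":0.074,"dz":-0.18,"rx":0,"ry":0,"rz":0,"gripper":0.55},{"dx":0.388,"dy":0.074,"dz":-0.18,"rx":0,"ry":0,"rz":0,"gripper":0.55}]' 15
```

```text
time: 2.22
tool_pos: [0.58, 0.3077, 0.1682]
tool_rot: [-1.572, 0.001, -0.001]
contact_force: [-0.1, 0.2, 0.6]
opening: 0.0506
```

```bash
python3 -m creep '[{"dx":0,"dy":0.03,"dz":0,"rx":0,"ry":0,"rz":0,"gripper":0.55},{"dx":0,"dy":0.06,"dz":0,"rx":0,"ry":0,"rz":0,"gripper":0.55},{"dx":0,"dy":0.08,"dz":0,"rx":0,"ry":0,"rz":0,"gripper":0.55},{"dx":0,"dy":0.1,"dz":0,"rx":0,"ry":0,"rz":0,"gripper":0.55},{"dx":0,"dy":0.115,"dz":0,"rx":0,"ry":0,"rz":0,"gripper":0.55},{"dx":0,"dy":0.13,"dz":0,"rx":0,"ry":0,"rz":0,"gripper":0.55},{"dx":0,"dy":0.13,"dz":0,"rx":0,"ry":0,"rz":0,"gripper":0.55}]' 15
python3 - <<'E'
from h import *
from cell import read_camera
p,d=read_camera('scene'); cv2.imwrite('pics/s1.png',cv2.resize(p[90:230,310:500,::-1],None,fx=4,fy=4))
E
```

```text
time: 3.1
tool_pos: [0.5771, 0.3098, 0.0386]
tool_rot: [-1.572, 0.002, 0.001]
contact_force: [-0.2, 0.0, 0.2]
opening: 0.0505
```

View pics/s1.png

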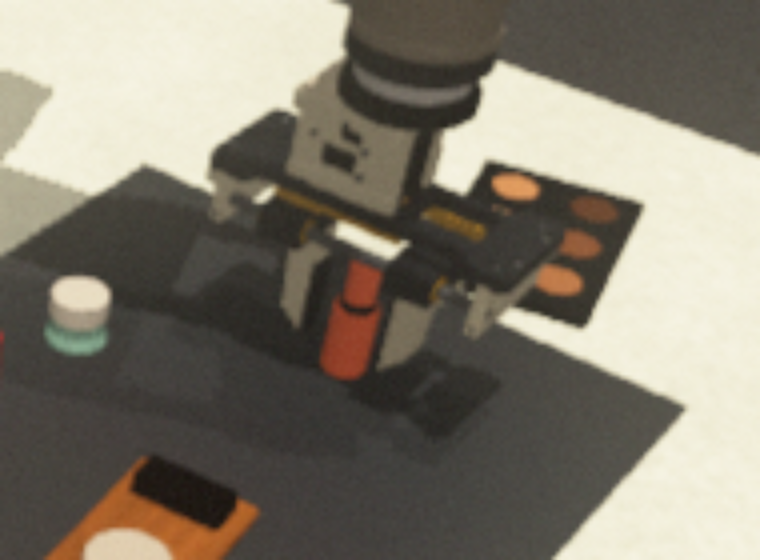

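The coral bottle stands between the open fingers, roughly in the middle, with its cap clear of the palm. Closing now.

```bash
python3 -m creep '[{"dx":0,"dy":0,"dz":0,"rx":0,"ry":0,"rz":0,"gripper":0.2},{"dx":0,"dy":0,"dz":0,"rx":0,"ry":0,"rz":0,"gripper":0.2},{"dx":0,"dy":0,"dz":0,"rx":0,"ry":0,"rz":0,"gripper":0.2},{"dx":0,"dy":0,"dz":0,"rx":0,"ry":0,"rz":0,"gripper":0.2},{"dx":0,"dy":0,"dz":0,"rx":0,"ry":0,"rz":0,"gripper":0.2},{"dx":0,"dy":0,"dz":0,"rx":0,"ry":0,"rz":0,"gripper":0.2}]' 15
```

```text
time: 3.9
tool_pos: [0.5783, 0.31, 0.0402]
tool_rot: [-1.57, -0.001, 0.001]
contact_force: [-0.8, -0.4, 5.1]
opening: 0.0278
```

```bash
python3 -m creep '[{"dx":0,"dy":-0.02,"dz":0,"rx":0,"ry":0,"rz":0,"gripper":0.2},{"dx":0,"dy":-0.06,"dz":0,"rx":0,"ry":0,"rz":0,"gripper":0.2},{"dx":0,"dy":-0.1,"dz":0,"rx":0,"ry":0,"rz":0,"gripper":0.2},{"dx":0,"dy":-0.13,"dz":0,"rx":0,"ry":0,"rz":0,"gripper":0.2},{"dx":0.002,"dy":-0.13,"dz":-0.02,"rx":0,"ry":0,"rz":0,"gripper":0.2},{"dx":0.005,"dy":-0.13,"dz":-0.06,"rx":0,"ry":0,"rz":0,"gripper":0.2},{"dx":0.007,"dy":-0.13,"dz":-0.1,"rx":0,"ry":0,"rz":0,"gripper":0.2},{"dx":0.01,"dy":-0.13,"dz":-0.15,"rx":0,"ry":0,"rz":0,"gripper":0.2},{"dx":0.014,"dy":-0.13,"dz":-0.2,"rx":0,"ry":0,"rz":0,"gripper":0.2},{"dx":0.017,"dy":-0.13,"dz":-0.25,"rx":0,"ry":0,"rz":0,"gripper":0.2},{"dx":0.02,"dy":-0.13,"dz":-0.3,"rx":0,"ry":0,"rz":0,"gripper":0.2},{"dx":0.024,"dy":-0.13,"dz":-0.34,"rx":0,"ry":0,"rz":0,"gripper":0.2},{"dx":0.027,"dy":-0.13,"dz":-0.37,"rx":0,"ry":0,"rz":0,"gripper":0.2},{"dx":0.027,"dy":-0.13,"dz":-0.387,"rx":0,"ry":0,"rz":0,"gripper":0.2},{"dx":0.027,"dy":-0.13,"dz":-0.387,"rx":0,"ry":0,"rz":0,"gripper":0.2},{"dx":0.027,"dy":-0.13,"dz":-0.387,"rx":0,"ry":0,"rz":0,"gripper":0.2}]' 15
python3 - <<'E'
from h import *
from cell import read_camera
p,d=read_camera('scene'); cv2.imwrite('pics/s2.png',cv2.resize(p[120:320,220:400,::-1],None,fx=3,fy=3))
P=cloud('scene',d); hs=cv2.cvtColor(p,cv2.COLOR_RGB2HSV)
m=(d>0)&(np.hypot(P[...,0]-.605,P[...,1]+.077)<.03)&(P[...,2]<.155)&(P[...,2]>.1)
q=P[m]
print(len(q))
if len(q):
    print(q.min(0),q.max(0))
    from scipy.optimize import least_squares
    s=least_squares(lambda c:np.hypot(q[:,0]-c[0],q[:,1]-c[1])-.014,[.605,-.077],loss='soft_l1',f_scale=.002); print(s.x)
E
```

```text
time: 5.9
tool_pos: [0.6049, -0.0761, 0.1693]
tool_rot: [-1.57, 0.001, 0.002]
contact_force: [-0.4, 0.3, -0.5]
opening: 0.0276
132
[ 0.58527921 -0.09095484  0.1322088 ] [ 0.62213425 -0.06964932  0.15494242]
[ 0.60423835 -0.07565411]
```

View pics/s2.png

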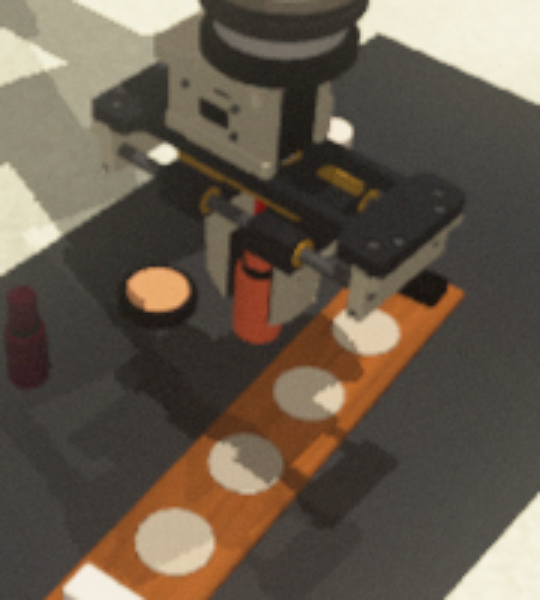

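The coral bottle hangs upright in the jaws at about (.604,-.0757), and its mark is at (.6054,-.0768). Lowering with a 1 mm correction.

```bash
python3 -m creep '[{"dx":0.001,"dy":0.03,"dz":-0.001,"rx":0,"ry":0,"rz":0,"gripper":0.2},{"dx":0.001,"dy":0.06,"dz":-0.001,"rx":0,"ry":0,"rz":0,"gripper":0.2},{"dx":0.001,"dy":0.085,"dz":-0.001,"rx":0,"ry":0,"rz":0,"gripper":0.2},{"dx":0.001,"dy":0.1,"dz":-0.001,"rx":0,"ry":0,"rz":0,"gripper":0.2},{"dx":0.001,"dy":0.11,"dz":-0.001,"rx":0,"ry":0,"rz":0,"gripper":0.2},{"dx":0.001,"dy":0.115,"dz":-0.001,"rx":0,"ry":0,"rz":0,"gripper":0.2},{"dx":0.001,"dy":0.119,"dz":-0.001,"rx":0,"ry":0,"rz":0,"gripper":0.2},{"dx":0.001,"dy":0.119,"dz":-0.001,"rx":0,"ry":0,"rz":0,"gripper":0.2},{"dx":0.001,"dy":0.119,"dz":-0.001,"rx":0,"ry":0,"rz":0,"gripper":0.2}]' 15
```

```text
time: 7.08
tool_pos: [0.6066, -0.0781, 0.0512]
tool_rot: [-1.571, -0.001, 0.001]
contact_force: [0.5, 0.0, 0.7]
opening: 0.0275
```

```bash
python3 -m creep '[{"dx":0,"dy":0.001,"dz":0,"rx":0,"ry":0,"rz":0,"gripper":0.2},{"dx":0,"dy":0.001,"dz":0,"rx":0,"ry":0,"rz":0,"gripper":0.2},{"dx":0,"dy":0.001,"dz":0,"rx":0,"ry":0,"rz":0,"gripper":0.4},{"dx":0,"dy":0.001,"dz":0,"rx":0,"ry":0,"rz":0,"gripper":0.5},{"dx":0,"dy":0.001,"dz":0,"rx":0,"ry":0,"rz":0,"gripper":0.55},{"dx":0,"dy":0.001,"dz":0,"rx":0,"ry":0,"rz":0,"gripper":0.55},{"dx":0,"dy":0.001,"dz":0,"rx":0,"ry":0,"rz":0,"gripper":0.55},{"dx":0,"dy":-0.03,"dz":0,"rx":0,"ry":0,"rz":0,"gripper":0.55},{"dx":0,"dy":-0.07,"dz":0,"rx":0,"ry":0,"rz":0,"gripper":0.55},{"dx":0,"dy":-0.12,"dz":0,"rx":0,"ry":0,"rz":0,"gripper":0.55},{"dx":0,"dy":-0.12,"dz":0,"rx":0,"ry":0,"rz":0,"gripper":0.55}]' 15
```

```text
time: 8.45
tool_pos: [0.6085, -0.0786, 0.1754]
tool_rot: [-1.573, -0.009, 0.001]
contact_force: [0.8, 0.1, 0.8]
opening: 0.0508
```

```bash
python3 -m creep '[{"dx":-0.03,"dy":0,"dz":0.035,"rx":0,"ry":0,"rz":0,"gripper":0.55},{"dx":-0.065,"dy":0,"dz":0.075,"rx":0,"ry":0,"rz":0,"gripper":0.55},{"dx":-0.1,"dy":0,"dz":0.12,"rx":0,"ry":0,"rz":0,"gripper":0.55},{"dx":-0.13,"dy":0,"dz":0.16,"rx":0,"ry":0,"rz":0,"gripper":0.55},{"dx":-0.16,"dy":0,"dz":0.19,"rx":0,"ry":0,"rz":0,"gripper":0.55},{"dx":-0.172,"dy":0,"dz":0.209,"rx":0,"ry":0,"rz":0,"gripper":0.55},{"dx":-0.172,"dy":0,"dz":0.209,"rx":0,"ry":0,"rz":0,"gripper":0.55},{"dx":-0.172,"dy":0,"dz":0.209,"rx":0,"ry":0,"rz":0,"gripper":0.55}]' 15
cat >> h.py <<'E'
from scipy.optimize import least_squares
def check(pts,tag):
    from cell import read_camera, status
    np.set_printoptions(precision=4,suppress=True)
    for n in('scene','top'):
        p,d=read_camera(n); cv2.imwrite(f'pics/{tag}_{n}.png',p[...,::-1]); P=cloud(n,d)
        for g in pts:
            r=np.hypot(P[...,0]-g[0],P[...,1]-g[1])
            q=P[(d>0)&(r<.024)&(P[...,2]>.022)&(P[...,2]<.054)]; c=P[(d>0)&(r<.024)&(P[...,2]>.083)&(P[...,2]<.097)]
            if len(q)>10:
                s=least_squares(lambda c:np.hypot(q[:,0]-c[0],q[:,1]-c[1])-.014,g,loss='soft_l1',f_scale=.002)
                print(n,g,'body',s.x,len(q),'cap',c.mean(0) if len(c) else None,len(c))
    s=status.observe(); print(s['tool_pos'],s['time'])
E
python3 -c "
from h import *
check([(.6054,-.0768)],'c1')"
```

```text
time: 9.45
tool_pos: [0.4344, 0.1304, 0.1704]
tool_rot: [-1.571, 0.0, 0.001]
contact_force: [-0.4, 0.3, -0.3]
opening: 0.0505
scene (0.6054, -0.0768) body [ 0.606  -0.0777] 172 cap [ 0.6079 -0.0802  0.0888] 82
top (0.6054, -0.0768) body [ 0.6083 -0.0783] 74 cap [ 0.6065 -0.078   0.0891] 79
[0.4346 0.1301 0.1704] 9.55
```

View pics/c1_scene.png

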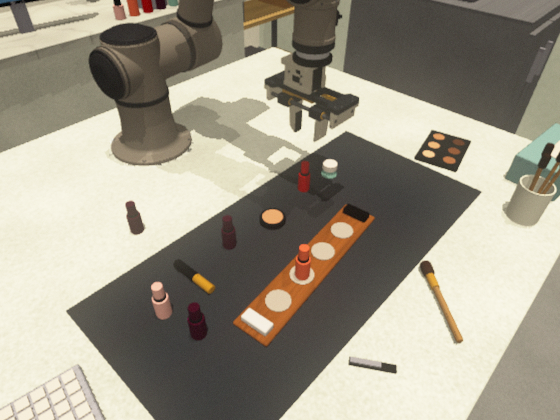

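Coral stands on mark c (scene (302,265)), about 1–2 mm off centre. The gripper is above red, so I descend and close.

```bash
python3 -m creep '[{"dx":-0.001,"dy":0.03,"dz":0,"rx":0,"ry":0,"rz":0,"gripper":0.55},{"dx":-0.001,"dy":0.06,"dz":0,"rx":0,"ry":0,"rz":0,"gripper":0.55},{"dx":-0.001,"dy":0.08,"dz":0,"rx":0,"ry":0,"rz":0,"gripper":0.55},{"dx":-0.001,"dy":0.1,"dz":0,"rx":0,"ry":0,"rz":0,"gripper":0.55},{"dx":-0.001,"dy":0.115,"dz":0,"rx":0,"ry":0,"rz":0,"gripper":0.55},{"dx":-0.001,"dy":0.13,"dz":0,"rx":0,"ry":0,"rz":0,"gripper":0.55},{"dx":-0.001,"dy":0.13,"dz":0,"rx":0,"ry":0,"rz":0,"gripper":0.55},{"dx":-0.001,"dy":0.13,"dz":0,"rx":0,"ry":0,"rz":0,"gripper":0.2},{"dx":-0.001,"dy":0.13,"dz":0,"rx":0,"ry":0,"rz":0,"gripper":0.2},{"dx":-0.001,"dy":0.13,"dz":0,"rx":0,"ry":0,"rz":0,"gripper":0.2},{"dx":-0.001,"dy":0.13,"dz":0,"rx":0,"ry":0,"rz":0,"gripper":0.2},{"dx":-0.001,"dy":0.13,"dz":0,"rx":0,"ry":0,"rz":0,"gripper":0.2},{"dx":-0.001,"dy":0.13,"dz":0,"rx":0,"ry":0,"rz":0,"gripper":0.2}]' 15
```

```text
time: 11.18
tool_pos: [0.4334, 0.1308, 0.0411]
tool_rot: [-1.571, -0.001, 0.001]
contact_force: [-0.2, -0.2, 5.0]
opening: 0.0276
```

```bash
python3 -m creep '[{"dx":0,"dy":-0.02,"dz":0,"rx":0,"ry":0,"rz":0,"gripper":0.2},{"dx":0,"dy":-0.06,"dz":0,"rx":0,"ry":0,"rz":0,"gripper":0.2},{"dx":0,"dy":-0.1,"dz":0,"rx":0,"ry":0,"rz":0,"gripper":0.2},{"dx":0,"dy":-0.13,"dz":0,"rx":0,"ry":0,"rz":0,"gripper":0.2},{"dx":0.02,"dy":-0.13,"dz":-0.016,"rx":0,"ry":0,"rz":0,"gripper":0.2},{"dx":0.05,"dy":-0.13,"dz":-0.04,"rx":0,"ry":0,"rz":0,"gripper":0.2},{"dx":0.085,"dy":-0.13,"dz":-0.07,"rx":0,"ry":0,"rz":0,"gripper":0.2},{"dx":0.12,"dy":-0.13,"dz":-0.1,"rx":0,"ry":0,"rz":0,"gripper":0.2},{"dx":0.15,"dy":-0.13,"dz":-0.12,"rx":0,"ry":0,"rz":0,"gripper":0.2},{"dx":0.164,"dy":-0.13,"dz":-0.133,"rx":0,"ry":0,"rz":0,"gripper":0.2},{"dx":0.164,"dy":-0.13,"dz":-0.133,"rx":0,"ry":0,"rz":0,"gripper":0.2},{"dx":0.164,"dy":-0.13,"dz":-0.133,"rx":0,"ry":0,"rz":0,"gripper":0.2}]' 15
python3 - <<'E'
from h import *
from cell import read_camera
p,d=read_camera('scene'); cv2.imwrite('pics/s3.png',cv2.resize(p[100:300,220:420,::-1],None,fx=3,fy=3))
P=cloud('scene',d)
m=(d>0)&(np.hypot(P[...,0]-.5974,P[...,1]+.0025)<.03)&(P[...,2]<.155)&(P[...,2]>.1)
q=P[m]
if len(q):
    print(len(q),q.min(0),q.max(0))
    s=least_squares(lambda c:np.hypot(q[:,0]-c[0],q[:,1]-c[1])-.014,[.597,-.0025],loss='soft_l1',f_scale=.002); print(s.x)
E
```

```text
time: 12.68
tool_pos: [0.5963, -0.0014, 0.1703]
tool_rot: [-1.57, 0.001, 0.001]
contact_force: [-0.3, 0.2, 0.1]
opening: 0.0276
124 [ 0.58483049 -0.01538814  0.13409744] [0.60990211 0.00364409 0.15494226]
[ 5.95513434e-01 -1.71890161e-04]
```

View pics/s3.png

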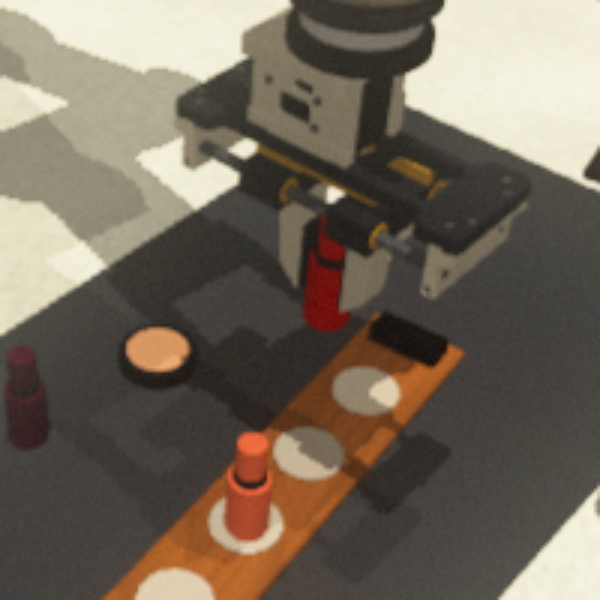

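Red hangs upright above mark b and coral stays standing on c. I'll lower and release with a −1 mm y correction.

```bash
python3 -m creep '[{"dx":0.001,"dy":0.03,"dz":-0.001,"rx":0,"ry":0,"rz":0,"gripper":0.2},{"dx":0.001,"dy":0.06,"dz":-0.001,"rx":0,"ry":0,"rz":0,"gripper":0.2},{"dx":0.001,"dy":0.085,"dz":-0.001,"rx":0,"ry":0,"rz":0,"gripper":0.2},{"dx":0.001,"dy":0.1,"dz":-0.001,"rx":0,"ry":0,"rz":0,"gripper":0.2},{"dx":0.001,"dy":0.11,"dz":-0.001,"rx":0,"ry":0,"rz":0,"gripper":0.2},{"dx":0.001,"dy":0.115,"dz":-0.001,"rx":0,"ry":0,"rz":0,"gripper":0.2},{"dx":0.001,"dy":0.119,"dz":-0.001,"rx":0,"ry":0,"rz":0,"gripper":0.2},{"dx":0.001,"dy":0.12,"dz":-0.001,"rx":0,"ry":0,"rz":0,"gripper":0.2},{"dx":0.001,"dy":0.12,"dz":-0.001,"rx":0,"ry":0,"rz":0,"gripper":0.2},{"dx":0.001,"dy":0.12,"dz":-0.001,"rx":0,"ry":0,"rz":0,"gripper":0.4},{"dx":0.001,"dy":0.12,"dz":-0.001,"rx":0,"ry":0,"rz":0,"gripper":0.5},{"dx":0.001,"dy":0.12,"dz":-0.001,"rx":0,"ry":0,"rz":0,"gripper":0.55},{"dx":0.001,"dy":0.12,"dz":-0.001,"rx":0,"ry":0,"rz":0,"gripper":0.55},{"dx":0.001,"dy":0.12,"dz":-0.001,"rx":0,"ry":0,"rz":0,"gripper":0.55},{"dx":0.001,"dy":0.09,"dz":-0.001,"rx":0,"ry":0,"rz":0,"gripper":0.55},{"dx":0.001,"dy":0.05,"dz":-0.001,"rx":0,"ry":0,"rz":0,"gripper":0.55},{"dx":0.001,"dy":0,"dz":-0.001,"rx":0,"ry":0,"rz":0,"gripper":0.55},{"dx":0.001,"dy":0,"dz":-0.001,"rx":0,"ry":0,"rz":0,"gripper":0.55}]' 15
```

```text
time: 14.98
tool_pos: [0.6005, -0.0033, 0.1752]
tool_rot: [-1.572, -0.009, 0.001]
contact_force: [-0.2, 0.2, -0.4]
opening: 0.0505
```

```bash
python3 -m creep '[{"dx":-0.03,"dy":0,"dz":-0.02,"rx":0,"ry":0,"rz":0,"gripper":0.55},{"dx":-0.07,"dy":0,"dz":-0.05,"rx":0,"ry":0,"rz":0,"gripper":0.55},{"dx":-0.11,"dy":0,"dz":-0.08,"rx":0,"ry":0,"rz":0,"gripper":0.55},{"dx":-0.14,"dy":0,"dz":-0.1,"rx":0,"ry":0,"rz":0,"gripper":0.55},{"dx":-0.1555,"dy":0,"dz":-0.112,"rx":0,"ry":0,"rz":0,"gripper":0.55},{"dx":-0.1555,"dy":0,"dz":-0.112,"rx":0,"ry":0,"rz":0,"gripper":0.55},{"dx":-0.1555,"dy":0,"dz":-0.112,"rx":0,"ry":0,"rz":0,"gripper":0.55}]' 15
python3 -c "
from h import *
check([(.6054,-.0768),(.5974,-.0025)],'c2')"
```

```text
time: 15.85
tool_pos: [0.4437, -0.115, 0.1706]
tool_rot: [-1.571, -0.001, 0.001]
contact_force: [0.2, -0.2, 0.2]
opening: 0.0503
scene (0.6054, -0.0768) body [ 0.6059 -0.0778] 167 cap [ 0.6082 -0.0803  0.0892] 83
scene (0.5974, -0.0025) body [ 0.5973 -0.0018] 164 cap [ 0.5988 -0.0046  0.0888] 79
top (0.6054, -0.0768) body [ 0.6085 -0.0784] 19 cap [ 0.6074 -0.072   0.0893] 20
top (0.5974, -0.0025) body [ 0.5999 -0.0026] 67 cap [ 0.5982 -0.0025  0.0893] 76
[ 0.4437 -0.1147  0.1706] 15.95
```

View pics/c2_scene.png

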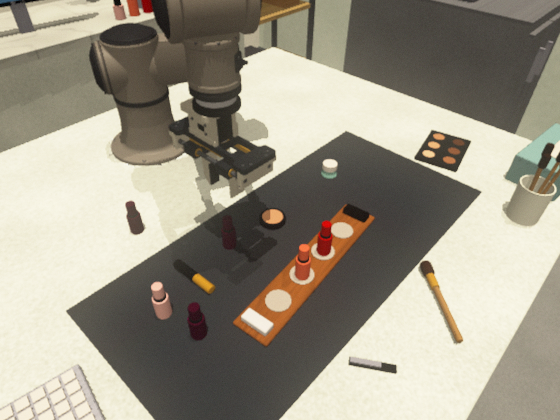

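Red is well placed on b at (325,240) and coral on c at (303,265). The gripper is above the plum at (229,232). Grasping it now.

```bash
python3 -m creep '[{"dx":0,"dy":0.03,"dz":0,"rx":0,"ry":0,"rz":0,"gripper":0.55},{"dx":0,"dy":0.06,"dz":0,"rx":0,"ry":0,"rz":0,"gripper":0.55},{"dx":0,"dy":0.08,"dz":0,"rx":0,"ry":0,"rz":0,"gripper":0.55},{"dx":0,"dy":0.1,"dz":0,"rx":0,"ry":0,"rz":0,"gripper":0.55},{"dx":0,"dy":0.115,"dz":0,"rx":0,"ry":0,"rz":0,"gripper":0.55},{"dx":0,"dy":0.13,"dz":0,"rx":0,"ry":0,"rz":0,"gripper":0.55},{"dx":0,"dy":0.13,"dz":0,"rx":0,"ry":0,"rz":0,"gripper":0.55},{"dx":0,"dy":0.13,"dz":0,"rx":0,"ry":0,"rz":0,"gripper":0.2},{"dx":0,"dy":0.13,"dz":0,"rx":0,"ry":0,"rz":0,"gripper":0.2},{"dx":0,"dy":0.13,"dz":0,"rx":0,"ry":0,"rz":0,"gripper":0.2},{"dx":0,"dy":0.13,"dz":0,"rx":0,"ry":0,"rz":0,"gripper":0.2},{"dx":0,"dy":0.13,"dz":0,"rx":0,"ry":0,"rz":0,"gripper":0.2},{"dx":0,"dy":0.13,"dz":0,"rx":0,"ry":0,"rz":0,"gripper":0.2}]' 15
```

```text
time: 17.58
tool_pos: [0.4431, -0.1153, 0.0411]
tool_rot: [-1.571, -0.001, 0.001]
contact_force: [-1.4, 0.3, 5.4]
opening: 0.0275
```

```bash
python3 -m creep '[{"dx":0,"dy":-0.02,"dz":0,"rx":0,"ry":0,"rz":0,"gripper":0.2},{"dx":0,"dy":-0.06,"dz":0,"rx":0,"ry":0,"rz":0,"gripper":0.2},{"dx":0,"dy":-0.1,"dz":0,"rx":0,"ry":0,"rz":0,"gripper":0.2},{"dx":0,"dy":-0.13,"dz":0,"rx":0,"ry":0,"rz":0,"gripper":0.2},{"dx":0.015,"dy":-0.13,"dz":0.02,"rx":0,"ry":0,"rz":0,"gripper":0.2},{"dx":0.035,"dy":-0.13,"dz":0.05,"rx":0,"ry":0,"rz":0,"gripper":0.2},{"dx":0.06,"dy":-0.13,"dz":0.08,"rx":0,"ry":0,"rz":0,"gripper":0.2},{"dx":0.09,"dy":-0.13,"dz":0.115,"rx":0,"ry":0,"rz":0,"gripper":0.2},{"dx":0.12,"dy":-0.13,"dz":0.15,"rx":0,"ry":0,"rz":0,"gripper":0.2},{"dx":0.14,"dy":-0.13,"dz":0.175,"rx":0,"ry":0,"rz":0,"gripper":0.2},{"dx":0.147,"dy":-0.13,"dz":0.187,"rx":0,"ry":0,"rz":0,"gripper":0.2},{"dx":0.147,"dy":-0.13,"dz":0.187,"rx":0,"ry":0,"rz":0,"gripper":0.2},{"dx":0.147,"dy":-0.13,"dz":0.187,"rx":0,"ry":0,"rz":0,"gripper":0.2}]' 15
python3 - <<'E'
from h import *
from cell import read_camera
p,d=read_camera('scene'); cv2.imwrite('pics/s4.png',cv2.resize(p[100:300,220:420,::-1],None,fx=3,fy=3))
P=cloud('scene',d)
m=(d>0)&(np.hypot(P[...,0]-.5893,P[...,1]-.072)<.03)&(P[...,2]<.155)&(P[...,2]>.1)
q=P[m]
if len(q):
    print(len(q),q.min(0),q.max(0))
    s=least_squares(lambda c:np.hypot(q[:,0]-c[0],q[:,1]-c[1])-.014,[.589,.072],loss='soft_l1',f_scale=.002); print(s.x)
E
```

```text
time: 19.2
tool_pos: [0.589, 0.071, 0.1706]
tool_rot: [-1.571, 0.001, 0.0]
contact_force: [0.3, 0.5, -0.1]
opening: 0.0277
112 [0.57705263 0.05715951 0.13351212] [0.60255562 0.07896897 0.15470815]
[0.587718   0.07256816]
```

View pics/s4.png

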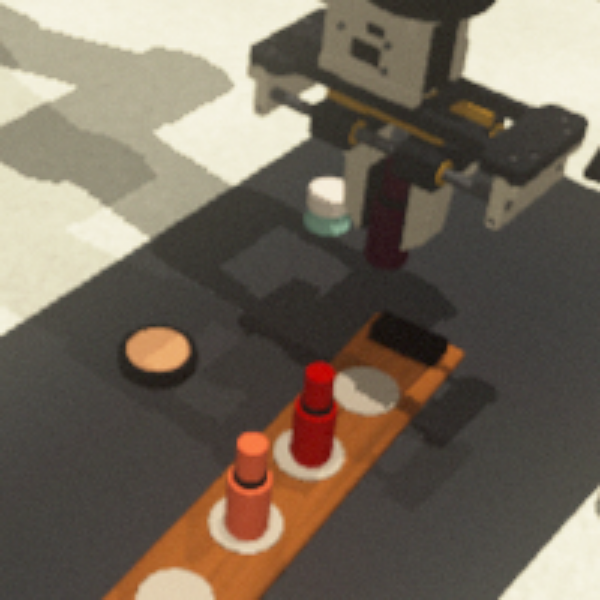

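The plum hangs upright over mark a, clear of red. Lowering and releasing.

```bash
python3 -m creep '[{"dx":0.001,"dy":0.03,"dz":0,"rx":0,"ry":0,"rz":0,"gripper":0.2},{"dx":0.001,"dy":0.06,"dz":0,"rx":0,"ry":0,"rz":0,"gripper":0.2},{"dx":0.001,"dy":0.085,"dz":0,"rx":0,"ry":0,"rz":0,"gripper":0.2},{"dx":0.001,"dy":0.1,"dz":0,"rx":0,"ry":0,"rz":0,"gripper":0.2},{"dx":0.001,"dy":0.11,"dz":0,"rx":0,"ry":0,"rz":0,"gripper":0.2},{"dx":0.001,"dy":0.115,"dz":0,"rx":0,"ry":0,"rz":0,"gripper":0.2},{"dx":0.001,"dy":0.119,"dz":0,"rx":0,"ry":0,"rz":0,"gripper":0.2},{"dx":0.001,"dy":0.12,"dz":0,"rx":0,"ry":0,"rz":0,"gripper":0.2},{"dx":0.001,"dy":0.12,"dz":0,"rx":0,"ry":0,"rz":0,"gripper":0.2},{"dx":0.001,"dy":0.12,"dz":0,"rx":0,"ry":0,"rz":0,"gripper":0.4},{"dx":0.001,"dy":0.12,"dz":0,"rx":0,"ry":0,"rz":0,"gripper":0.5},{"dx":0.001,"dy":0.12,"dz":0,"rx":0,"ry":0,"rz":0,"gripper":0.55},{"dx":0.001,"dy":0.12,"dz":0,"rx":0,"ry":0,"rz":0,"gripper":0.55},{"dx":0.001,"dy":0.12,"dz":0,"rx":0,"ry":0,"rz":0,"gripper":0.55},{"dx":0.001,"dy":0.09,"dz":0,"rx":0,"ry":0,"rz":0,"gripper":0.55},{"dx":0.001,"dy":0.05,"dz":0,"rx":0,"ry":0,"rz":0,"gripper":0.55},{"dx":0.001,"dy":0,"dz":0,"rx":0,"ry":0,"rz":0,"gripper":0.55},{"dx":0.001,"dy":0,"dz":0,"rx":0,"ry":0,"rz":0,"gripper":0.55}]' 15
```

```text
time: 21.5
tool_pos: [0.5929, 0.072, 0.1752]
tool_rot: [-1.571, -0.009, 0.001]
contact_force: [0.8, 0.6, -0.7]
opening: 0.0505
```

```bash
python3 -m creep '[{"dx":-0.01,"dy":0,"dz":-0.03,"rx":0,"ry":0,"rz":0,"gripper":0.55},{"dx":-0.024,"dy":0,"dz":-0.08,"rx":0,"ry":0,"rz":0,"gripper":0.55},{"dx":-0.038,"dy":0,"dz":-0.13,"rx":0,"ry":0,"rz":0,"gripper":0.55},{"dx":-0.052,"dy":0,"dz":-0.18,"rx":0,"ry":0,"rz":0,"gripper":0.55},{"dx":-0.067,"dy":0,"dz":-0.23,"rx":0,"ry":0,"rz":0,"gripper":0.55},{"dx":-0.082,"dy":0,"dz":-0.28,"rx":0,"ry":0,"rz":0,"gripper":0.55},{"dx":-0.096,"dy":0,"dz":-0.33,"rx":0,"ry":0,"rz":0,"gripper":0.55},{"dx":-0.105,"dy":0,"dz":-0.36,"rx":0,"ry":0,"rz":0,"gripper":0.55},{"dx":-0.109,"dy":0,"dz":-0.375,"rx":0,"ry":0,"rz":0,"gripper":0.55},{"dx":-0.109,"dy":0,"dz":-0.375,"rx":0,"ry":0,"rz":0,"gripper":0.55},{"dx":-0.109,"dy":0,"dz":-0.375,"rx":0,"ry":0,"rz":0,"gripper":0.55}]' 15
python3 -c "
from h import *
check([(.6054,-.0768),(.5974,-.0025),(.5893,.072)],'c3')"
```

```text
time: 22.88
tool_pos: [0.4824, -0.3019, 0.1704]
tool_rot: [-1.57, 0.0, 0.002]
contact_force: [-0.3, -0.6, 0.5]
opening: 0.0507
scene (0.6054, -0.0768) body [ 0.606  -0.0777] 166 cap [ 0.608  -0.0804  0.0891] 83
scene (0.5974, -0.0025) body [ 0.5974 -0.002 ] 154 cap [ 0.599  -0.0045  0.0888] 77
scene (0.5893, 0.072) body [0.5897 0.0735] 153 cap [0.5915 0.0702 0.089 ] 65
[ 0.4825 -0.3019  0.1707] 22.975
```

View pics/c3_scene.png

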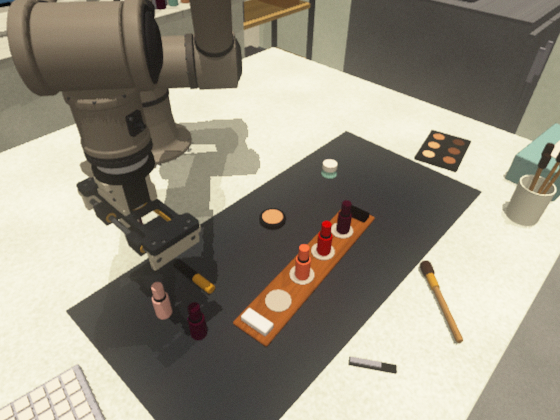

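Plum on a, red on b and coral on c are all upright. Pink is next; its neighbour, the dark lookalike at (197,322), clears the part-open finger by about 17 mm.

```bash
python3 -m creep '[{"dx":0,"dy":0.03,"dz":0,"rx":0,"ry":0,"rz":0,"gripper":0.55},{"dx":0,"dy":0.06,"dz":0,"rx":0,"ry":0,"rz":0,"gripper":0.55},{"dx":0,"dy":0.08,"dz":0,"rx":0,"ry":0,"rz":0,"gripper":0.55},{"dx":0,"dy":0.1,"dz":0,"rx":0,"ry":0,"rz":0,"gripper":0.55},{"dx":0,"dy":0.115,"dz":0,"rx":0,"ry":0,"rz":0,"gripper":0.55},{"dx":0,"dy":0.13,"dz":0,"rx":0,"ry":0,"rz":0,"gripper":0.55},{"dx":0,"dy":0.13,"dz":0,"rx":0,"ry":0,"rz":0,"gripper":0.55},{"dx":0,"dy":0.13,"dz":0,"rx":0,"ry":0,"rz":0,"gripper":0.2},{"dx":0,"dy":0.13,"dz":0,"rx":0,"ry":0,"rz":0,"gripper":0.2},{"dx":0,"dy":0.13,"dz":0,"rx":0,"ry":0,"rz":0,"gripper":0.2},{"dx":0,"dy":0.13,"dz":0,"rx":0,"ry":0,"rz":0,"gripper":0.2},{"dx":0,"dy":0.13,"dz":0,"rx":0,"ry":0,"rz":0,"gripper":0.2},{"dx":0,"dy":0.13,"dz":0,"rx":0,"ry":0,"rz":0,"gripper":0.2}]' 15
```

```text
time: 24.6
tool_pos: [0.4823, -0.3034, 0.0412]
tool_rot: [-1.571, -0.001, 0.001]
contact_force: [-0.6, -0.3, 4.7]
opening: 0.0276
```

```bash
python3 -m creep '[{"dx":0,"dy":-0.02,"dz":0,"rx":0,"ry":0,"rz":0,"gripper":0.2},{"dx":0,"dy":-0.06,"dz":0,"rx":0,"ry":0,"rz":0,"gripper":0.2},{"dx":0,"dy":-0.1,"dz":0,"rx":0,"ry":0,"rz":0,"gripper":0.2},{"dx":0,"dy":-0.13,"dz":0,"rx":0,"ry":0,"rz":0,"gripper":0.2},{"dx":0,"dy":-0.13,"dz":0.015,"rx":0,"ry":0,"rz":0,"gripper":0.2},{"dx":0.02,"dy":-0.13,"dz":0.04,"rx":0,"ry":0,"rz":0,"gripper":0.2},{"dx":0.05,"dy":-0.13,"dz":0.07,"rx":0,"ry":0,"rz":0,"gripper":0.2},{"dx":0.085,"dy":-0.13,"dz":0.105,"rx":0,"ry":0,"rz":0,"gripper":0.2},{"dx":0.115,"dy":-0.13,"dz":0.135,"rx":0,"ry":0,"rz":0,"gripper":0.2},{"dx":0.132,"dy":-0.13,"dz":0.1515,"rx":0,"ry":0,"rz":0,"gripper":0.2},{"dx":0.132,"dy":-0.13,"dz":0.1515,"rx":0,"ry":0,"rz":0,"gripper":0.2},{"dx":0.132,"dy":-0.13,"dz":0.1515,"rx":0,"ry":0,"rz":0,"gripper":0.2}]' 15
python3 - <<'E'
from h import *
from cell import read_camera
p,d=read_camera('scene'); cv2.imwrite('pics/s5.png',cv2.resize(p[150:350,160:360,::-1],None,fx=3,fy=3))
P=cloud('scene',d)
m=(d>0)&(np.hypot(P[...,0]-.6135,P[...,1]+.1517)<.03)&(P[...,2]<.155)&(P[...,2]>.1)
q=P[m]
if len(q):
    print(len(q),q.min(0),q.max(0))
    s=least_squares(lambda c:np.hypot(q[:,0]-c[0],q[:,1]-c[1])-.014,[.6135,-.1517],loss='soft_l1',f_scale=.002); print(s.x)
E
```

```text
time: 26.1
tool_pos: [0.6128, -0.1514, 0.1693]
tool_rot: [-1.57, 0.003, 0.001]
contact_force: [-0.7, -0.2, -1.6]
opening: 0.0277
130 [ 0.59592892 -0.16612851  0.13243436] [ 0.63008918 -0.14661034  0.15483034]
[ 0.61167465 -0.15103928]
```

View pics/s5.png

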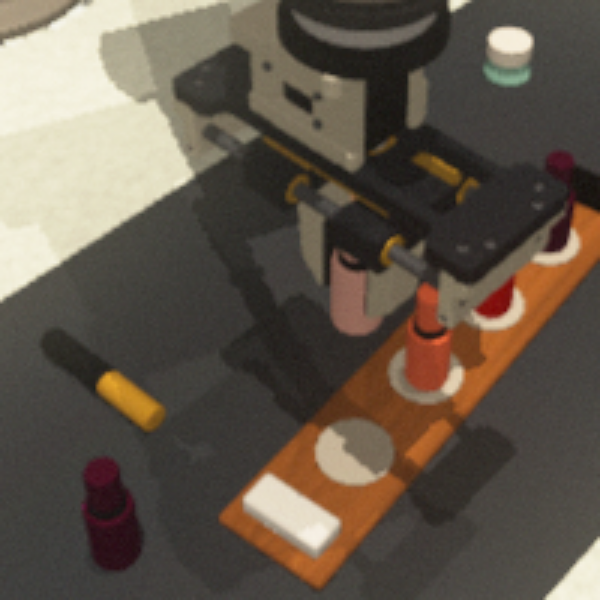

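Pink hangs upright over mark d and nothing else has been disturbed. Lowering and releasing.

```bash
python3 -m creep '[{"dx":0.001,"dy":0.03,"dz":0,"rx":0,"ry":0,"rz":0,"gripper":0.2},{"dx":0.001,"dy":0.06,"dz":0,"rx":0,"ry":0,"rz":0,"gripper":0.2},{"dx":0.001,"dy":0.085,"dz":0,"rx":0,"ry":0,"rz":0,"gripper":0.2},{"dx":0.001,"dy":0.1,"dz":0,"rx":0,"ry":0,"rz":0,"gripper":0.2},{"dx":0.001,"dy":0.11,"dz":0,"rx":0,"ry":0,"rz":0,"gripper":0.2},{"dx":0.001,"dy":0.115,"dz":0,"rx":0,"ry":0,"rz":0,"gripper":0.2},{"dx":0.001,"dy":0.119,"dz":0,"rx":0,"ry":0,"rz":0,"gripper":0.2},{"dx":0.001,"dy":0.12,"dz":0,"rx":0,"ry":0,"rz":0,"gripper":0.2},{"dx":0.001,"dy":0.12,"dz":0,"rx":0,"ry":0,"rz":0,"gripper":0.2},{"dx":0.001,"dy":0.12,"dz":0,"rx":0,"ry":0,"rz":0,"gripper":0.4},{"dx":0.001,"dy":0.12,"dz":0,"rx":0,"ry":0,"rz":0,"gripper":0.5},{"dx":0.001,"dy":0.12,"dz":0,"rx":0,"ry":0,"rz":0,"gripper":0.55},{"dx":0.001,"dy":0.12,"dz":0,"rx":0,"ry":0,"rz":0,"gripper":0.55},{"dx":0.001,"dy":0.12,"dz":0,"rx":0,"ry":0,"rz":0,"gripper":0.55},{"dx":0.001,"dy":0.09,"dz":0,"rx":0,"ry":0,"rz":0,"gripper":0.55},{"dx":0.001,"dy":0.05,"dz":0,"rx":0,"ry":0,"rz":0,"gripper":0.55},{"dx":0.001,"dy":0,"dz":0,"rx":0,"ry":0,"rz":0,"gripper":0.55},{"dx":0.001,"dy":0,"dz":0,"rx":0,"ry":0,"rz":0,"gripper":0.55}]' 15
python3 -m creep '[{"dx":-0.03,"dy":0,"dz":-0.03,"rx":0,"ry":0,"rz":0,"gripper":0.55},{"dx":-0.07,"dy":0,"dz":-0.06,"rx":0,"ry":0,"rz":0,"gripper":0.55},{"dx":-0.11,"dy":-0.02,"dz":-0.1,"rx":0,"ry":0,"rz":0,"gripper":0.55},{"dx":-0.14,"dy":-0.04,"dz":-0.13,"rx":0,"ry":0,"rz":0,"gripper":0.55},{"dx":-0.16,"dy":-0.05,"dz":-0.15,"rx":0,"ry":0,"rz":0,"gripper":0.55},{"dx":-0.16,"dy":-0.05,"dz":-0.15,"rx":0,"ry":0,"rz":0,"gripper":0.55},{"dx":-0.16,"dy":-0.05,"dz":-0.15,"rx":0,"ry":0,"rz":0,"gripper":0.55},{"dx":-0.16,"dy":-0.05,"dz":-0.15,"rx":0,"ry":0,"rz":0,"gripper":0.55}]' 15
python3 -c "
from h import *
check([(.6054,-.0768),(.5974,-.0025),(.5893,.072),(.6135,-.1517)],'c4')"
```

```text
time: 28.4
tool_pos: [0.6171, -0.1523, 0.1756]
tool_rot: [-1.574, -0.009, 0.001]
contact_force: [-0.2, -0.5, 0.1]
opening: 0.0506
time: 29.4
tool_pos: [0.4555, -0.3007, 0.2198]
tool_rot: [-1.57, 0.001, 0.002]
contact_force: [0.4, 0.1, 0.5]
opening: 0.0505
scene (0.6054, -0.0768) body [ 0.6058 -0.0778] 165 cap [ 0.6082 -0.0802  0.0891] 83
scene (0.5974, -0.0025) body [ 0.5974 -0.002 ] 156 cap [ 0.599  -0.0044  0.0888] 78
scene (0.5893, 0.072) body [0.5897 0.0733] 150 cap [0.5916 0.0702 0.0887] 69
scene (0.6135, -0.1517) body [ 0.614  -0.1512] 174 cap [ 0.6159 -0.153   0.0891] 100
top (0.6054, -0.0768) body [ 0.6084 -0.0785] 74 cap [ 0.6065 -0.0781  0.0893] 79
top (0.5974, -0.0025) body [ 0.5998 -0.0025] 73 cap [ 0.598  -0.0027  0.0894] 77
top (0.5893, 0.072) body [0.5919 0.073 ] 68 cap [0.5902 0.0727 0.0892] 77
top (0.6135, -0.1517) body [ 0.6164 -0.1518] 78 cap [ 0.6151 -0.1508  0.0893] 78
[ 0.4555 -0.3009  0.2201] 29.5
```

View pics/c4_scene.png

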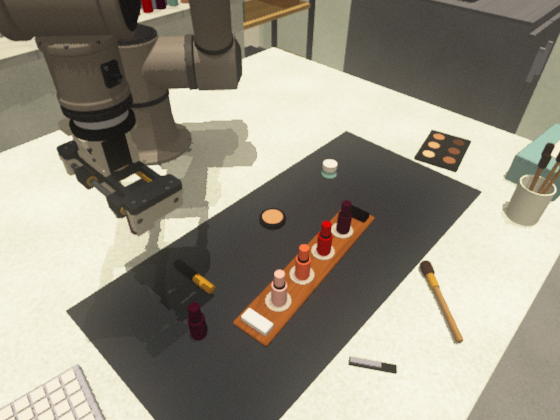

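View pics/c4_top.png

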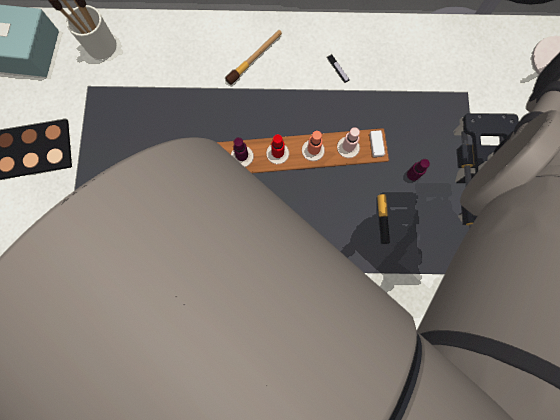

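Both views show pink, coral, red and plum from the white tag to the black tag, all upright on their marks, and the arm is clear. Handing in.

```bash
python3 -c "
from cell import robot
print(robot.hand_in())"
```

```text
the job is handed in; nothing more can be done
None
```

All four bottles are lined up on the strip and the job is handed in. From the white tag to the black tag they stand pale pink, coral, red and plum. For plum I took the lookalike farthest to the robot's left, and the other two dark bottles were left where they were.

- **Position:** in the last check with both cameras, every bottle was about 1–3 mm from its mark's centre (limit 12 mm). The two cameras differed by 2–3 mm on the fitted body positions, which is about the calibration's accuracy.
- **Height and tilt:** the cap tops measured 0.089 m, as they should for a bottle standing on a mark. All four looked upright in both views; I did not measure tilt separately.
- **Arm and time:** the gripper was open and well clear with no contact force, at about 29.5 s of the 96 s allowed. No bottle was knocked over and no check failed. My first move command was refused because keys were missing; nothing moved, and I resent it in full.

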